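# Zero the bench scale, weigh the red stone and store its weight

## Task

Weigh the red stone: while the pan is still empty, press the scale's green key to switch it on and then its yellow key to zero it; next stand the red stone upright on the pan, wholly inside the marked circle, setting it down rather than dropping it, let go of it, and only then press the blue key to store the weight. Press every key fully down for a moment, one at a time, let it come up again, and do not press green or yellow once the stone is on the pan, nor blue before it is. Keep off the white cancel key, and leave the other stones and the wax tin where they stand.

Things in the scene. Friction and masses are not known exactly. Their poses are not given: they have to be found in the camera images.
- scale: Low grey bench scale, fixed; case 170 (its x) x 190 (its y) x 36 mm high, green window on its front face. Origin: centre of its underside; x points from the key row (front, robot's side) to the pan (rear), z up. Four round keys in a row along y, 60 mm in front of the origin, at y = -63, -21, +21, +63 mm; which colour is where varies.
- tool_chest: Fixed wooden drawer chest, 219 x 236 x 214 mm high, between the robot and the work, left of the scale. An obstacle: travel above it; its nearest corner is about 60 mm or more from the keys. Origin: centre of its underside.
- pan_center (a point): Centre of the upper face of the scale's flat round steel pan (104 mm across, no rim), 58 mm above the table and 30 mm behind the scale's origin. A thin black circle of 32 mm radius is marked round it.
- red_stone: The stone to weigh: dark red plain square prism, 16 x 16 x 50 mm, about 35 g, standing upright on the table. Origin: centre of its underside; x and y along its side normals, z up its length. Of the red, green and cream stones two stand left of the scale and one right of it; which is which varies.
- green_stone: Grey-green stone with a round knob on top, 18 x 18 x 59 mm, standing. A bystander. Origin: centre of its underside.
- cream_stone: Cream stone with a round knob on top, 19 x 19 x 56 mm, standing. A bystander. Origin: centre of its underside.
- wax_tin: Round tin with a dark blue-green lid, 72 mm across, 35 mm high, standing behind and right of the scale. A bystander. Origin: centre of its underside.
- key_green_top (a point): Centre of the top face of the round green key (24 mm across) in a round black housing (40 mm across) on the scale; when up it is about 58 mm above the table and 10 mm above its housing; it switches the scale on. The point moves down with the key.
- key_green (a joint): How far the green key is pressed down: 0 up, 0.006 m fully down. A spring brings it back up; holding it fully down takes about 4 N.
- key_yellow_top (a point): Centre of the top face of the round yellow key (24 mm across) in a round black housing (40 mm across) on the scale; when up it is about 58 mm above the table and 10 mm above its housing; it zeroes it. The point moves down with the key.
- key_yellow (a joint): How far the yellow key is pressed down: 0 up, 0.006 m fully down. A spring brings it back up; holding it fully down takes about 4 N.
- key_blue_top (a point): Centre of the top face of the round blue key (24 mm across) in a round black housing (40 mm across) on the scale; when up it is about 58 mm above the table and 10 mm above its housing; it stores the weight. The point moves down with the key.
- key_blue (a joint): How far the blue key is pressed down: 0 up, 0.006 m fully down. A spring brings it back up; holding it fully down takes about 4 N.
- key_white_top (a point): Centre of the top face of the round white key (24 mm across) in a round black housing (40 mm across) on the scale; when up it is about 58 mm above the table and 10 mm above its housing; it cancels; not to be pressed. The point moves down with the key.
- key_white (a joint): How far the white key is pressed down: 0 up, 0.006 m fully down. A spring brings it back up; holding it fully down takes about 4 N.

How it is judged:
By the outcome, as a careful person would: the job done as asked, in the order asked, and still so for the second after the job is handed in, with the robot touching nothing.
It also fails if it takes over 70 s, if anything falls off the work surface, if the arm or the gripper's body presses on something with over 40 N, if the wrist force passes 120 N, or if a joint passes its speed limit or range.

## Robot

A 6-joint arm with a two-finger parallel gripper is mounted at the origin on a cart in front of the work surface, level with it; the furniture and walls round the work are solid. World frame = base frame: x ahead of the robot, y to its left, z up, the work surface at z = 0. Lengths are in m, angles in rad, forces in N, time in s.
With the tool pointing down it reaches from about 0.35 to 0.775 m from the base axis. Payload 7.3 kg.
Tool frame: the origin (TCP) lies at the very end of the fingers, on their centre line; the grasp point (between the pads) lies grip_point_offset behind it (grip_point_offset is the distance from the TCP to the grasp point, in m); z points along the fingers, y is the direction in which the jaws open and shut (so a half turn about z gives the same grasp; the last joint's range is limited). The gripper opens to 92 mm and grips with 3 to 60 N. Pads are 19 mm wide; open, the fingers measure 130 mm over their backs; the gripper's body (75 mm by 190 mm) begins 47 mm behind the grasp point.
Start: joints at [0.954, 0.342, 1.524, -0, 1.275, -0.146], TCP at [0.238, 0.468, 0.198] pointing down, gripper open.
Joint ranges: [-2.53, 2.53], [-0.77, 2.02], [0.04, 2.7], [-1, 4.14], [0.28, 2.66], [-3.11, 3.11]. Speed limits (rad/s): [2.57, 2.57, 3.14, 3.14, 3.14, 3.14].

## Interface

Orientations are given as [roll, pitch, yaw] about the fixed x, y, z axes, in that order (R = Rz(yaw) Ry(pitch) Rx(roll)).
In Python, from cell import * gives the robot as it stands.
- The arm moves only by the shell command python3 -m inch 'ROWS' [OPENING] [FORCE]. ROWS is JSON, a list that holds one entry, the list of rows, each a list of 4 numbers: the shift along the tool's x, y, z in mm, then the turn about the tool's z in rad. In form: [[[x, y, z, roll], ...]]. A call has 1 to 10 rows; each row shifts and turns the commanded pose from where the row before left it, along the tool's axes as they then stand; what a row does not reach is not made up. A row lasts 1/8 s, in which the tool goes at most 62.5 mm and 10.7 degrees, less where a joint would pass 70% of its speed; a pose out of reach is approached as far as the arm can. A call with a gripper value outside its range is refused whole. OPENING is the closure, from -1 (fully open) to 1 (shut), set as the call begins (- or left out, the last holds). The fingers move at their own pace and stop on an object; FORCE is the grip in N (left out, the last holds). Time passes only in rows, so rows that do not move let the fingers close. It gives the time, the measured TCP pose, the force and the opening at its end, in the units of the state.
- observe(): the state, without advancing time (a new reading comes with each control period).
- read_camera(name): name is "scene" or "top"; returns a dict with "img" (480x640x3 uint8, blue, green, red), "fx", "fy", "cx", "cy" (pixels), "k1" (the pictures are not rectified: a ray, as slopes to the right and down, at radius r is drawn at 1 + k1 r^2 times it, then the intrinsics apply), "eye" and "rotation" of the camera in the world. Camera axes: x right, y down, z forward; pixel columns grow to the right and rows downward; lengths in m; the calibration is good to about 2 mm. A picture is of the moment at which its call begins. There is no depth.
- hand_in(): hands the job in, once; it reports no verdict.
Trained networks look in the newest picture that a camera, given by its name, has taken for a name from the list of things; names that differ only in an ending like _2 or _b are one class to them, and where a whole thing is asked for, a point or a joint stands for the part that bears it (a point fixed in the world has none). Each returns a list of dicts, best first, with "conf" (0 to 1); they miss things now and then, are a little off and sometimes report something else, mostly with a low value. They report only what shows in the picture. A call takes as long as a camera call.
- boxes_of(camera, label): "at" ([row, column] in pixels, amid what is visible of it).
- place_of(camera, label): "at" ([row, column] in pixels: a listed point, or the origin of a listed thing).
The state is a dict: "time": time; "qpos": joint angles; "qvel": joint speeds; "joint_efforts": joint torques, N m; "tool_pos": TCP position; "tool_rot": TCP orientation; "contact_force": force on the tool from outside, world axes, zero at the start; "torque": the same for the moment, N m; "opening": finger opening in m.
Only numpy, scipy, OpenCV 4.12 (cv2) and the standard library are available. Lean on these libraries where they do the work, as an engineer would, in place of code of your own. Each camera call takes 0.05 s, during which the arm holds its last target. There are 200 camera calls.

## Working session

There is one attempt and no reset: what is moved stays moved. The work goes in short steps, Python scripts to look and compute and a shell command to move; the robot and the scene stay as the last step left them, time stands still between calls to the robot, and variables do not carry over. Pictures are saved under pics/ and viewed, about 8 in all and at most 12, crops included, and the job is handed in when it is done.

```bash
mkdir -p pics; ls; cat > h.py <<'E'
from cell import *
import numpy as np, cv2
def ray(c,at):
    p=np.array([[[at[1],at[0]]]],float)
    x,y=(p[0,0,0]-c["cx"])/c["fx"],(p[0,0,1]-c["cy"])/c["fy"]
    K=np.eye(3); u=cv2.undistortPoints(np.array([[[x,y]]]),K,np.array([c["k1"],0,0,0,0.]))[0,0]
    return np.array(c["eye"]),np.array(c["rotation"])@np.array([u[0],u[1],1])
def atz(c,at,z):
    e,d=ray(c,at); return e+d*(z-e[2])/d[2]
def tri(c1,a1,c2,a2):
    e,d=ray(c1,a1);f,g=ray(c2,a2)
    s=np.linalg.lstsq(np.c_[d,-g],f-e,rcond=None)[0]
    p,q=e+d*s[0],f+g*s[1]; return (p+q)/2,np.linalg.norm(p-q)
def proj(c,P):
    v=np.array(c["rotation"]).T@(np.array(P)-c["eye"]); x,y=v[:2]/v[2]; k=1+c["k1"]*(x*x+y*y)
    return np.array([c["fy"]*y*k+c["cy"],c["fx"]*x*k+c["cx"]])
E
python3 - <<'E'
from h import *
s=observe(); print(s)
Z=dict(scale=0,tool_chest=0,pan_center=.058,red_stone=0,green_stone=0,cream_stone=0,wax_tin=0,key_green_top=.058,key_yellow_top=.058,key_blue_top=.058,key_white_top=.058)
for n in("scene","top"):
    c=read_camera(n); cv2.imwrite(f"pics/{n}0.png",c["img"]); print(n,np.round(c["eye"],3))
    for k,z in Z.items():
        for d in place_of(n,k)[:2]: print(n,k,round(d["conf"],2),np.round(d["at"],1),np.round(atz(c,d["at"],z),4))
E
```

```text
pics
{'time': 0.0, 'qpos': array([ 9.53993436e-01,  3.42721873e-01,  1.52505282e+00,  8.61912061e-06,
        1.27538650e+00, -1.46021604e-01]), 'qvel': array([ 0.00099352,  0.00060339, -0.00052505,  0.00088777,  0.00023855,
        0.00084913]), 'joint_efforts': array([-1.45336493e-03, -4.31239522e+01, -2.44216633e+01,  7.17455777e-02,
        5.59667917e-02, -8.70640656e-05]), 'tool_pos': array([0.23784706, 0.46751073, 0.19743295]), 'tool_rot': array([-3.14004201e+00, -2.36381533e-04,  2.67080867e+00]), 'contact_force': array([0.17935777, 1.09002065, 0.03338831]), 'torque': array([-0.05050854,  0.0216125 , -0.0360337 ]), 'opening': 0.0916896722069709}
scene [0.042 0.718 1.011]Traceback (most recent call last):
  File "<stdin>", line 7, in <module>
  File "h.py", line 9, in atz
    e,d=ray(c,at); return e+d*(z-e[2])/d[2]
                                       ~^^^
IndexError: invalid index to scalar variable.
```

```bash
python3 -c "
import cv2,numpy as np
a=cv2.imread('pics/scene0.png');b=cv2.imread('pics/top0.png');print(a.shape)"
```

```text
(480, 640, 3)[ WARN:0@0.011] global loadsave.cpp:275 findDecoder imread_('pics/top0.png'): can't open/read file: check file path/integrity
```

View pics/scene0.png

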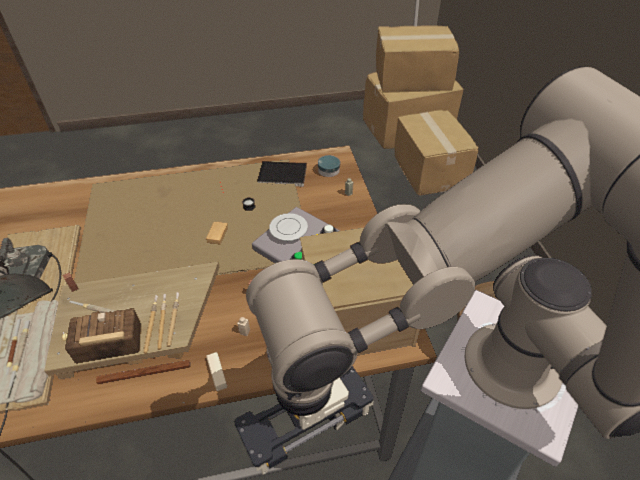

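The scene view shows the scale at (row 235, col 290), partly hidden by the arm, with the chest in front of it. Cream stone is at (325,243), a grey stone at (187,349), and a possible red stone at (282,70). The rotation format still needs checking.

```bash
sed -i 's/c\["rotation"\]/rot(c)/g; s/np.array(rot(c))/rot(c)/g' h.py; cat >> h.py <<'E'
from scipy.spatial.transform import Rotation as Rn
def rot(c):
    r=np.array(c["rotation"]); return r if r.shape==(3,3) else Rn.from_euler("xyz",r).as_matrix()
Z=dict(scale=0,tool_chest=0,pan_center=.058,red_stone=0,green_stone=0,cream_stone=0,wax_tin=0,key_green_top=.058,key_yellow_top=.058,key_blue_top=.058,key_white_top=.058)
def look(tag,keys=Z,cams=("scene","top")):
    for n in cams:
        c=read_camera(n); cv2.imwrite(f"pics/{n}{tag}.png",c["img"]); print(n,np.round(c["eye"],3),np.round(c["rotation"],3))
        for k in keys:
            for d in place_of(n,k)[:2]: print(n,k,round(d["conf"],2),np.round(d["at"],1),np.round(atz(c,d["at"],Z[k]),4))
E
python3 -c "
from h import *
look('1')"
```

```text
scene [0.042 0.718 1.011] [-2.373 -0.004 -2.566]
scene scale 0.95 [245.7 297.4] [ 0.6201 -0.0331  0.    ]
scene pan_center 0.64 [227.7 289.4] [ 0.6438 -0.0327  0.058 ]
scene green_stone 0.51 [191.8 347.4] [ 0.6226 -0.3049  0.    ]
scene cream_stone 0.71 [331.5 243.1] [0.5665 0.2668 0.    ]
scene wax_tin 0.87 [168.3 325.7] [ 0.7427 -0.3662  0.    ]
scene key_green_top 0.51 [256.4 298.9] [0.562  0.0386 0.058 ]
scene key_green_top 0.45 [334.3 239.6] [0.5383 0.3027 0.058 ]
scene key_blue_top 0.25 [227.1 327.2] [ 0.5592 -0.0909  0.058 ]
scene key_white_top 0.47 [226.4 326.5] [ 0.5622 -0.0921  0.058 ]
top [ 0.492 -0.038  1.005] [-3.061 -0.004 -1.57 ]
top scale 0.76 [218.2 316. ] [ 0.6078 -0.0382  0.    ]
top scale 0.54 [195.2 311.4] [ 0.66   -0.0278  0.    ]
top pan_center 0.92 [197.2 315.5] [ 0.646  -0.0371  0.058 ]
top red_stone 0.43 [215.5 229.7] [0.6137 0.1557 0.    ]
top green_stone 0.49 [213.4 433.8] [ 0.6189 -0.3035  0.    ]
top cream_stone 0.51 [235.3 181.9] [0.569  0.2619 0.    ]
top key_green_top 0.57 [237.4 287. ] [0.5603 0.023  0.058 ]
top key_yellow_top 0.51 [239.5 320.1] [ 0.5559 -0.0469  0.058 ]
top key_yellow_top 0.26 [216.  431.6] [ 0.606  -0.2834  0.058 ]
top key_blue_top 0.52 [241.6 302.4] [ 0.5514 -0.0096  0.058 ]
top key_blue_top 0.19 [194.9 315.2] [ 0.651  -0.0365  0.058 ]
top key_white_top 0.62 [240.8 340.2] [ 0.5532 -0.0893  0.058 ]
top key_white_top 0.37 [236.9 323. ] [ 0.5614 -0.053   0.058 ]
```

View pics/top1.png

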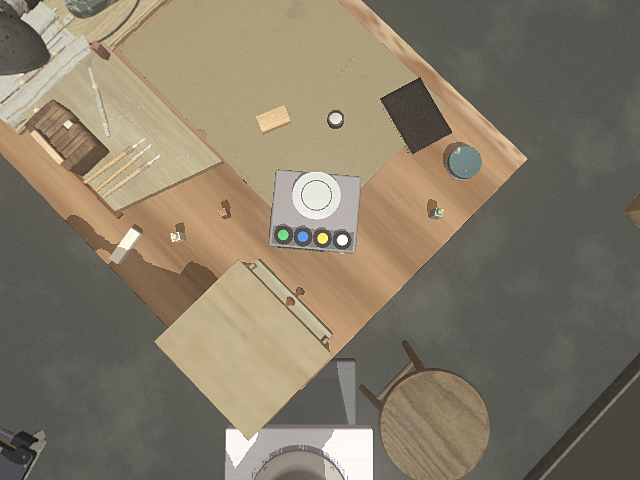

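Top view (up = +x, left = +y): keys from left are green (235,283), blue (237,303), yellow (238,323) and white (240,343). The pan is at (195,317), the red stone near (211,224), cream at (237,177) and green at (212,436). I'll refine by colour segmentation and one enlarged crop.

```bash
python3 - <<'E'
from h import *
c=read_camera("top"); im=c["img"]; hsv=cv2.cvtColor(im,cv2.COLOR_BGR2HSV)
P={}
for n,lo,hi,g in(("green",(45,120,60),(80,255,255),(235,283)),("blue",(100,120,60),(125,255,255),(237,303)),("yellow",(22,120,80),(35,255,255),(238,323)),("white",(0,0,170),(180,40,255),(240,343))):
    m=cv2.inRange(hsv,lo,hi); k=np.zeros_like(m); cv2.circle(k,(g[1],g[0]),10,255,-1); ys,xs=np.nonzero(m&k)
    at=(ys.mean(),xs.mean()); P[n]=atz(c,at,.058); print(n,len(ys),np.round(at,1),np.round(P[n],4))
m=cv2.inRange(hsv,(0,0,165),(180,40,255)); k=np.zeros_like(m); cv2.circle(k,(317,195),30,255,-1)
cn=max(cv2.findContours(m&k,0,2)[0],key=cv2.contourArea); (x,y),r=cv2.minEnclosingCircle(cn); print("pan",y,x,r,atz(c,(y,x),.058)); el=cv2.fitEllipse(cn); print(el,atz(c,el[0][::-1],.058))
v=P["green"]-P["white"]; print("yaw of row",np.degrees(np.arctan2(-v[0],v[1])),np.linalg.norm(v))
cv2.imwrite("pics/cropA.png",cv2.resize(im[195:235,200:250],None,fx=12,fy=12,interpolation=cv2.INTER_CUBIC))
print(boxes_of("top","red_stone"))
E
```

```text
green 27 [233.3 283.3] [0.569  0.0309 0.058 ]
blue 94 [236.2 302.4] [ 0.5629 -0.0095  0.058 ]
yellow 97 [237.9 322.2] [ 0.5592 -0.0513  0.058 ]
white 96 [239.6 342.1] [ 0.5556 -0.0933  0.058 ]
pan 195.0 317.0 30.000099182128906 [ 0.65075455 -0.04030677  0.058     ]
((317.24249267578125, 197.2775115966797), (53.634639739990234, 59.39106369018555), 92.0382080078125) [ 0.64586246 -0.04082518  0.058     ]
yaw of row -6.1720949605997175 0.1248957169273751
[{'at': [208.5, 223.5], 'conf': 0.52}]
```

View pics/cropA.png

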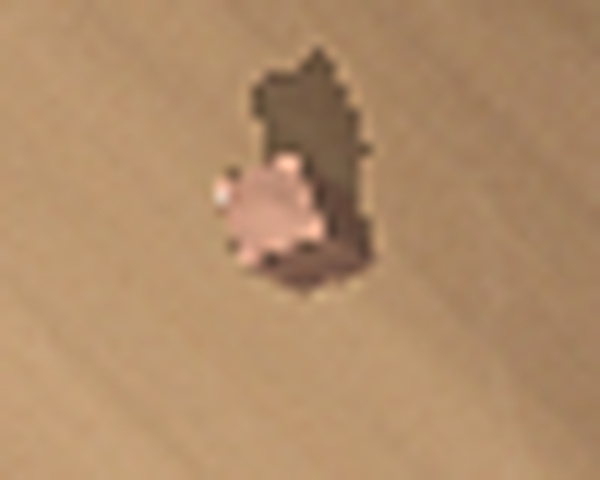

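The crop shows the red stone's top face with corners (220,190), (290,160), (325,230), (245,260), so its yaw is about 25°. Next I'll fit the scale and overlay the model to check it.

```bash
cat >> h.py <<'E'
def model(cx,cy,yaw):
    c,s=np.cos(yaw),np.sin(yaw); f=lambda x,y:np.array([cx+c*x-s*y,cy+s*x+c*y])
    return dict(pan=f(.03,0),green=f(-.06,.063),blue=f(-.06,.021),yellow=f(-.06,-.021),white=f(-.06,-.063))
E
python3 - <<'E'
from h import *
c=read_camera("top"); im=c["img"]
yaw=np.radians(-5); mid=np.array([.5611,-.0304]); o=mid+.06*np.array([np.cos(yaw),np.sin(yaw)]); M=model(*o,yaw); print(o,M)
S=8; r0,c0=165,265
big=cv2.resize(im[r0:r0+75,c0:c0+100],None,fx=S,fy=S,interpolation=cv2.INTER_CUBIC)
def px(p): q=proj(c,p); return [int((q[1]-c0+.5)*S),int((q[0]-r0+.5)*S)]
def circ(ctr,r,col,z=.058):
    cv2.polylines(big,[np.array([px([ctr[0]+r*np.cos(t),ctr[1]+r*np.sin(t),z]) for t in np.linspace(0,6.3,60)])],False,col,1)
circ(M["pan"],.032,(0,0,255));circ(M["pan"],.052,(0,0,255))
for k in("green","blue","yellow","white"): circ(M[k],.012,(255,0,255))
cv2.imwrite("pics/cropB.png",big)
q=np.array([(220,190),(290,160),(325,230),(245,260)],float); q=(q+.5)/12-.5
W=np.array([atz(c,(b+195,a+200),.05)[:2] for a,b in q]); print("red",W.mean(0),W)
for i in range(4):
    v=W[(i+1)%4]-W[i]; print(np.linalg.norm(v),np.degrees(np.arctan2(v[1],v[0]))%90)
E
```

```text
[ 0.62087168 -0.03562934] {'pan': array([ 0.65075752, -0.03824402]), 'green': array([0.56659081, 0.03236027]), 'blue': array([ 0.56293027, -0.00947991]), 'yellow': array([ 0.55926973, -0.05132009]), 'white': array([ 0.55560919, -0.09316027])}
red [0.61507793 0.16255085] [[0.61865236 0.17150935]
 [0.62405111 0.15914857]
 [0.61149838 0.15270835]
 [0.60610986 0.16683714]]
0.013488344204916344 23.59402216898883
0.014108422563049438 27.160203810452828
0.015121461341118662 20.876124557428838
0.01338445824753763 20.430882926744914
```

View pics/cropB.png

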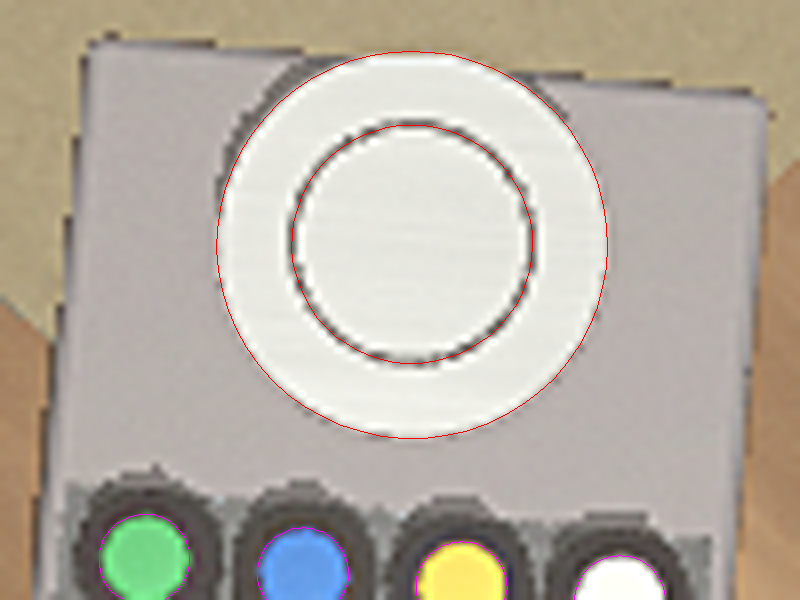

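The overlay coincides with the pan edge, marked circle and all keys. Now the chest's clearance and the deltas.

```bash
cat >> h.py <<'E'
T=dict(green=(.5665,.0324),blue=(.563,-.0095),yellow=(.5592,-.0513),pan=(.6508,-.0382),red=(.615,.1625))
def go(xy,z,yaw=None):
    s=observe(); p=s["tool_pos"]; R=Rn.from_euler("xyz",s["tool_rot"]).as_matrix()
    d=np.array([*xy,z])-p; t=0 if yaw is None else (s["tool_rot"][2]-np.radians(yaw)+np.pi)%(2*np.pi)-np.pi
    print("t",s["time"],"pos",np.round(p,4),"rpy",np.round(np.degrees(s["tool_rot"]),1),"F",np.round(s["contact_force"],1),"op",round(s["opening"],4),"-> tool mm",np.round(R.T@d*1000,1),"turn",round(t,3))
E
python3 - <<'E'
from h import *
import cell
print(grip_point_offset)
c=read_camera("top")
for a in((262,245),(345,330),(438,248),(342,155)): print(atz(c,a,.214))
go(T["green"],.30,135)
E
python3 -m inch '[[[0,0,-50,0],[0,0,-50,0.1],[0,0,0,0.11],[0,0,0,0.1]]]' 1 10
python3 -c "
from h import *
go(T['green'],.30,135)"
```

```text
0.0188
[0.50568302 0.08634732 0.214     ]
[ 0.36247054 -0.06254067  0.214     ]
[0.20714914 0.07713061 0.214     ]
[0.36769342 0.23978679 0.214     ]
t 1.5 pos [0.2381 0.4679 0.1982] rpy [180.   0. 153.] F [ 1.1 -0.3  1. ] op 0.0916 -> tool mm [-490.2 -239.2 -101.9] turn 0.315
time: 2.0
tool_pos: [0.2382, 0.4681, 0.2989]
tool_rot: [3.14, -0.0, 2.357]
contact_force: [-0.1, -0.1, 0.1]
opening: 0.0563
t 2.0 pos [0.2382 0.4681 0.2989] rpy [179.9  -0.  135.1] F [-0.1 -0.1  0.1] op 0.0563 -> tool mm [-540.1  -76.6   -1.4] turn 0.001
```

```bash
python3 -m inch '[[[-54,-7.6,0,0],[-54,-7.6,0,0],[-54,-7.6,0,0],[-54,-7.6,0,0],[-54,-7.6,0,0],[-54,-7.6,0,0],[-54,-7.6,0,0],[-54,-7.6,0,0],[-54,-7.6,0,0],[-54,-8,0,0]]]' >/dev/null; python3 -m inch '[[[0,0,0,0],[0,0,0,0]]]'
python3 -c "
from h import *
go(T['green'],.065,135)"
```

```text
time: 3.5
tool_pos: [0.5676, 0.0339, 0.2979]
tool_rot: [-3.141, -0.001, 2.36]
contact_force: [-0.1, 0.9, 0.4]
opening: 0.0005
t 3.5 pos [0.5676 0.0339 0.2979] rpy [-1.800e+02 -1.000e-01  1.352e+02] F [-0.1  0.9  0.4] op 0.0005 -> tool mm [ -0.5  -1.8 232.9] turn 0.004
```

```bash
python3 -m inch '[[[-0.5,-1.5,45,0],[0,0,45,0],[0,0,45,0],[0,0,45,0],[0,0,35,0],[0,0,16,0],[0,0,0,0],[0,0,0,0]]]'; python3 -m inch '[[[0,0,3,0],[0,0,3,0],[0,0,3,0],[0,0,0,0]]]';  python3 -c "
from h import *
go(T['green'],.052,135)"
```

```text
time: 4.5
tool_pos: [0.5683, 0.0324, 0.0688]
tool_rot: [3.14, 0.002, 2.361]
contact_force: [0.1, 0.6, 0.2]
opening: 0.0003
time: 5.0
tool_pos: [0.567, 0.0321, 0.0578]
tool_rot: [-3.141, -0.001, 2.361]
contact_force: [0.5, 0.5, -0.2]
opening: 0.0004
t 5.0 pos [0.567  0.0321 0.0578] rpy [-180.    -0.   135.3] F [ 0.5  0.5 -0.2] op 0.0004 -> tool mm [ 0.6 -0.2  5.8] turn 0.004
```

```bash
python3 -m inch '[[[0,0,3,0],[0,0,2,0],[0,0,1,0],[0,0,0,0]]]'; python3 -m inch '[[[0,0,1,0],[0,0,0,0]]]';python3 -m inch '[[[0,0,1,0],[0,0,0,0]]]'
```

```text
time: 5.5
tool_pos: [0.5672, 0.0322, 0.0521]
tool_rot: [-3.142, -0.0, 2.361]
contact_force: [0.4, -0.2, -0.1]
opening: 0.0003
time: 5.75
tool_pos: [0.5672, 0.0321, 0.0511]
tool_rot: [3.142, -0.0, 2.361]
contact_force: [0.3, 0.0, 0.5]
opening: 0.0004
time: 6.0
tool_pos: [0.5672, 0.0321, 0.0501]
tool_rot: [3.142, -0.0, 2.361]
contact_force: [0.1, 0.2, -0.3]
opening: 0.0009
```

No reaction force yet although the key should be touched, so I'll look.

```bash
python3 - <<'E'
from h import *
c=read_camera("scene"); a=c["img"][200:300,240:370]; d=read_camera("top"); b=d["img"][160:270,250:380]
f=lambda i:cv2.resize(i,(400,330),interpolation=cv2.INTER_CUBIC)
cv2.imwrite("pics/p1.png",np.hstack([f(a),f(b)])); print(proj(c,[.5665,.0324,.05]),proj(d,[.5665,.0324,.05]),proj(c,observe()["tool_pos"]))
E
```

```text
[256.24594187 298.96906291] [234.75199832 282.82305825] [256.0481379  298.79823765]
```

View pics/p1.png

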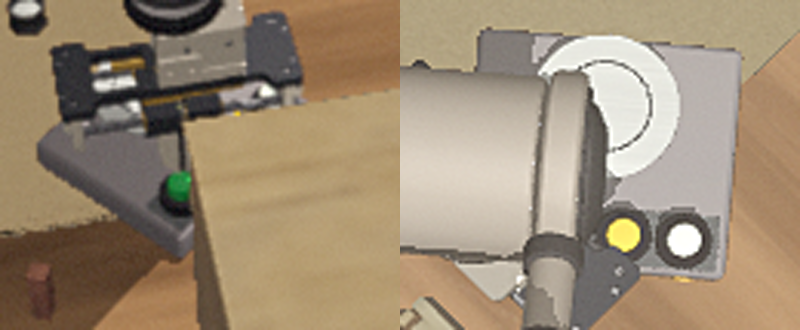

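The finger meets the upper part of the green key in the scene view, so the key may be lower than nominal or offset. I'll triangulate using the saved initial pictures.

```bash
python3 - <<'E'
from h import *
c=read_camera("scene"); d=read_camera("top")
im=cv2.imread("pics/scene1.png"); hs=cv2.cvtColor(im,cv2.COLOR_BGR2HSV)
for nm,img in(("before",im),("now",c["img"])):
    m=cv2.inRange(cv2.cvtColor(img,cv2.COLOR_BGR2HSV),(45,100,40),(85,255,255)); ys,xs=np.nonzero(m[240:275,285:312]); print(nm,len(ys),ys.min()+240,ys.max()+240,xs.min()+285,xs.max()+285,ys.mean()+240,xs.mean()+285)
M=model(.6209,-.0356,np.radians(-5))
for z in(.050,.058): print(z,[(k,np.round(proj(c,[*M[k],z]),1)) for k in("green","white","pan")])
S=8;r0,c0=205,255; big=cv2.resize(im[r0:r0+70,c0:c0+90],None,fx=S,fy=S,interpolation=cv2.INTER_CUBIC)
for z,col in((.048,(255,0,0)),(.058,(0,0,255))):
  for k,r in(("green",.012),("white",.012),("pan",.052),("pan",.032)):
    pts=[proj(c,[M[k][0]+r*np.cos(t),M[k][1]+r*np.sin(t),z]) for t in np.linspace(0,6.3,60)]
    cv2.polylines(big,[np.array([[int((q[1]-c0+.5)*S),int((q[0]-r0+.5)*S)] for q in pts])],False,col,1)
cv2.imwrite("pics/p2.png",big)
E
```

```text
before 51 252 258 294 301 255.15686274509804 297.7843137254902
now 62 252 260 294 301 256.01612903225805 297.7258064516129
0.05 [('green', array([256.2, 298.9])), ('white', array([229.2, 328.7])), ('pan', array([227.6, 288.6]))]
0.058 [('green', array([254.2, 298.8])), ('white', array([227.1, 328.7])), ('pan', array([225.5, 288.5]))]
```

View pics/p2.png

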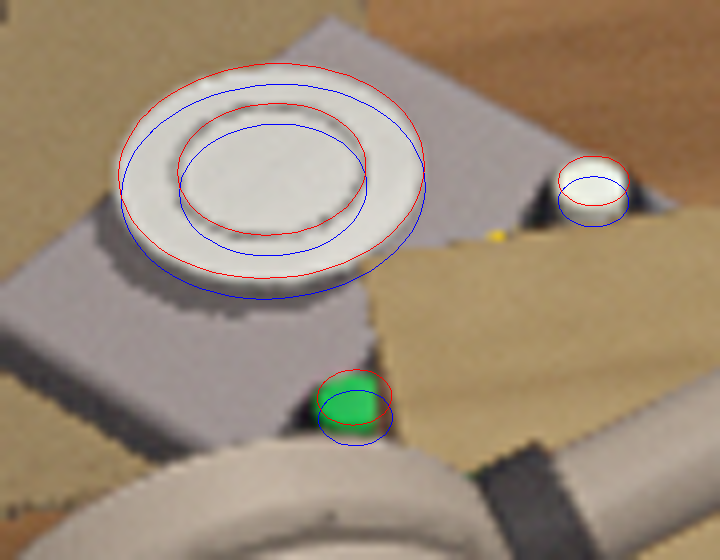

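z = 0.058 fits (red outline). I need a closer look at the fingertip at the key now.

```bash
python3 - <<'E'
from h import *
c=read_camera("scene"); S=16;r0,c0=225,275; big=cv2.resize(c["img"][r0:r0+37,c0:c0+50],None,fx=S,fy=S,interpolation=cv2.INTER_CUBIC)
def px(p): q=proj(c,p); return (int((q[1]-c0+.5)*S),int((q[0]-r0+.5)*S))
M=model(.6209,-.0356,np.radians(-5))["green"]
for z,col in((.052,(255,0,0)),(.058,(0,0,255))):
    cv2.polylines(big,[np.array([px([M[0]+.012*np.cos(t),M[1]+.012*np.sin(t),z]) for t in np.linspace(0,6.3,60)])],False,col,1)
cv2.circle(big,px(observe()["tool_pos"]),4,(255,0,255),-1)
cv2.imwrite("pics/p3.png",big); go(T["green"],.05)
E
```

```text
t 6.25 pos [0.5673 0.0322 0.0502] rpy [180.   -0.  135.3] F [0.1 0.4 0.7] op 0.0003 -> tool mm [ 0.7 -0.4  0.2] turn 0
```

View pics/p3.png

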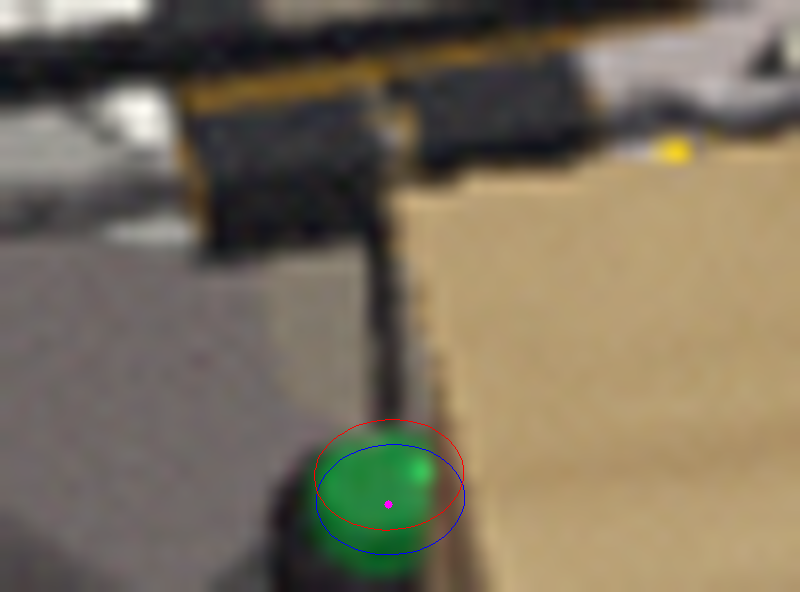

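The green key is still up (its top matches the red outline). The fingertips seem to end above it, around z≈0.065 rather than the reported 0.050. I'll step down watching the force.

```bash
for i in 1 2 3 4 5; do python3 -m inch '[[[0,0,1,0],[0,0,1,0]]]' | egrep 'pos|force'; done
```

```text
tool_pos: [0.5672, 0.0322, 0.0481]
contact_force: [-0.6, -0.1, 0.3]
tool_pos: [0.5672, 0.0322, 0.046]
contact_force: [0.3, 0.2, 0.1]
tool_pos: [0.5673, 0.0322, 0.044]
contact_force: [-0.3, -0.1, -0.4]
tool_pos: [0.5673, 0.0322, 0.0421]
contact_force: [0.3, -0.8, -0.2]
tool_pos: [0.5673, 0.0321, 0.04]
contact_force: [-0.3, -0.1, 0.0]
```

```bash
for i in 1 2 3 4 ; do python3 -m inch '[[[0,0,1,0],[0,0,1,0]]]' | egrep 'pos|force'; done
```

```text
tool_pos: [0.5673, 0.0322, 0.0381]
contact_force: [0.4, 0.3, -0.8]
tool_pos: [0.5672, 0.0322, 0.036]
contact_force: [-0.4, -0.2, -0.3]
tool_pos: [0.5673, 0.0322, 0.034]
contact_force: [-0.5, 0.6, -0.5]
tool_pos: [0.5672, 0.0321, 0.032]
contact_force: [0.2, -0.0, -0.5]
```

```bash
python3 - <<'E'
from h import *
c=read_camera("scene"); S=12;r0,c0=222,270; big=cv2.resize(c["img"][r0:r0+45,c0:c0+60],None,fx=S,fy=S,interpolation=cv2.INTER_CUBIC)
def px(p): q=proj(c,p); return (int((q[1]-c0+.5)*S),int((q[0]-r0+.5)*S))
p=observe()["tool_pos"]; cv2.circle(big,px(p),3,(255,0,255),-1); cv2.circle(big,px(p+[0,0,.019]),3,(255,255,0),-1)
cv2.imwrite("pics/p4.png",big); s=observe(); print(s["opening"],s["contact_force"])
for l in("key_green_top",): print(place_of("scene",l))
E
```

```text
0.0003111598477166271 [ 0.23325341  0.33051944 -0.18870901]
[{'at': [256.0, 292.4], 'conf': 0.5}]
```

View pics/p4.png

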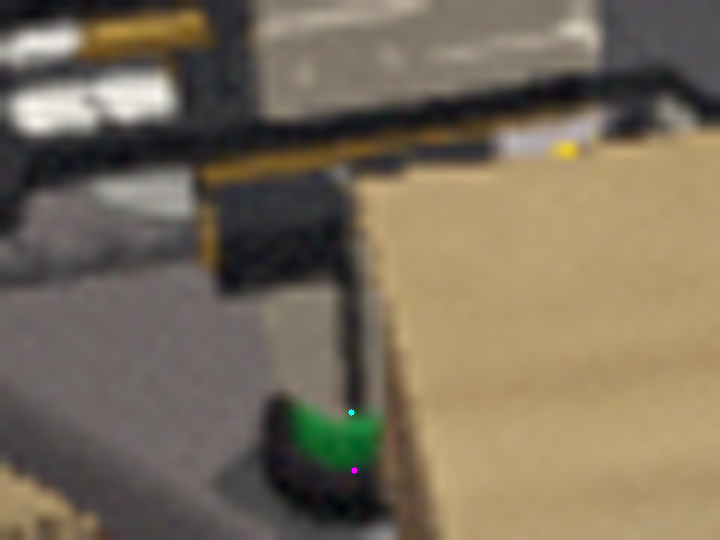

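Fingertip now lies at the cyan mark, 19 mm above the reported TCP, on the key (finger hides the key's rear half). I'll continue in small steps, also watching the joint torque.

```bash
for i in 1 2 3 4 ; do python3 -m inch '[[[0,0,1,0],[0,0,0,0]]]' | egrep 'pos|force';python3 -c "
from h import *
s=observe();print(np.round(s['joint_efforts'],2),np.round(s['torque'],2))"; done
```

```text
tool_pos: [0.5672, 0.0322, 0.0311]
contact_force: [-0.1, -0.2, 0.4]
[-0.000e+00 -5.071e+01 -1.935e+01  2.000e-02  7.000e-02  0.000e+00] [ 0.   -0.04 -0.02]
tool_pos: [0.5674, 0.0322, 0.0302]
contact_force: [0.1, -0.4, 0.7]
[-1.000e-02 -5.010e+01 -1.904e+01  2.000e-02  4.000e-02 -0.000e+00] [-0.03  0.05 -0.  ]
tool_pos: [0.5674, 0.0322, 0.0292]
contact_force: [0.2, 0.1, 1.4]
[-1.000e-02 -4.991e+01 -1.888e+01  2.000e-02  5.000e-02 -0.000e+00] [-0.04  0.09  0.07]
tool_pos: [0.5673, 0.0322, 0.0282]
contact_force: [-0.2, 0.1, 2.1]
[-1.000e-02 -4.966e+01 -1.870e+01  2.000e-02  5.000e-02 -0.000e+00] [ 0.01  0.02 -0.  ]
```

Contact at last, at reported z≈0.0313 (force rising about 0.7 N/mm, the key's spring). Full travel should be at about 0.025.

```bash
for i in 1 2 3 4 ; do python3 -m inch '[[[0,0,1,0],[0,0,0,0]]]' | egrep 'pos|force'; done
```

```text
tool_pos: [0.5673, 0.0322, 0.0272]
contact_force: [-0.3, -0.3, 2.2]
tool_pos: [0.5673, 0.0322, 0.0261]
contact_force: [1.2, 1.0, 2.6]
tool_pos: [0.5674, 0.0321, 0.0251]
contact_force: [0.1, -0.4, 3.0]
tool_pos: [0.5673, 0.0322, 0.0242]
contact_force: [-1.1, -0.5, 3.0]
```

```bash
for i in 1 2 3; do python3 -m inch '[[[0,0,0.7,0],[0,0,0,0]]]' | egrep 'pos|force'; done
```

```text
tool_pos: [0.5674, 0.0321, 0.0241]
contact_force: [-1.8, -0.0, 9.3]
tool_pos: [0.5674, 0.0322, 0.024]
contact_force: [-2.5, 0.0, 13.5]
tool_pos: [0.5675, 0.0321, 0.0239]
contact_force: [-4.1, -0.3, 17.9]
```

Bottomed out at reported z=0.0242 (force jumps), so green is fully pressed and the closed fingertips sit about 28 mm above the reported TCP. Release, then yellow.

```bash
python3 -m inch '[[[0,0,-8,0],[0,0,-20,0],[0,0,-20,0],[0,0,0,0]]]';python3 -c "
from h import *
go(T['yellow'],.045,135)"
```

```text
time: 11.85
tool_pos: [0.5679, 0.0321, 0.0708]
tool_rot: [3.14, 0.002, 2.361]
contact_force: [-0.5, 0.1, -0.6]
opening: 0.0004
t 11.85 pos [0.5679 0.0321 0.0708] rpy [1.799e+02 1.000e-01 1.353e+02] F [-0.5  0.1 -0.6] op 0.0004 -> tool mm [-52.5 -65.4  25.8] turn 0.005
```

```bash
python3 -m inch '[[[-26,-33,0,0],[-26,-32,0,0],[0,0,26,0],[0,0,0,0]]]';python3 -c "
from h import *
go(T['yellow'],.0235,135)"
```

```text
time: 12.35
tool_pos: [0.5561, -0.0505, 0.0413]
tool_rot: [-3.139, -0.005, 2.36]
contact_force: [-0.6, 1.0, 0.0]
opening: 0.0007
t 12.35 pos [ 0.5561 -0.0505  0.0413] rpy [-179.8   -0.3  135.2] F [-0.6  1.   0. ] op 0.0007 -> tool mm [-2.8  1.7 17.8] turn 0.004
```

```bash
python3 -m inch '[[[0,0,0,0],[0,0,0,0]]]' >/dev/null;python3 -c "
from h import *
go(T['yellow'],.0235,135)"
```

```text
t 12.6 pos [ 0.5589 -0.0502  0.0446] rpy [180.    0.  135.3] F [-0.3 -0.2 -1.1] op 0.0005 -> tool mm [-1.  -0.6 21.1] turn 0.005
```

```bash
python3 -m inch '[[[-1,-0.6,6,0],[0,0,6,0],[0,0,4,0],[0,0,3,0],[0,0,1,0],[0,0,0,0],[0,0,0,0]]]' | egrep 'time|pos|force'; python3 -m inch '[[[0,0,0.6,0],[0,0,0.6,0],[0,0,0,0],[0,0,0,0]]]'| egrep 'time|pos|force'
```

```text
time: 13.48
tool_pos: [0.5586, -0.0516, 0.0242]
contact_force: [-0.9, 1.3, 4.9]
time: 13.98
tool_pos: [0.5587, -0.0517, 0.024]
contact_force: [-4.5, 1.8, 13.0]
```

Yellow bottomed too (13 N against the stop). Release and go to the red stone.

```bash
python3 -m inch '[[[0,0,-10,0],[0,0,-30,0],[0,0,-50,0.1],[0,0,-50,0.1],[0,0,-50,0.1],[0,0,0,0.08],[0,0,0,0]]]' -0.2 10|egrep 'time|pos|open';python3 -c "
from h import *
go(T['red'],.10,113)"
```

```text
time: 14.85
tool_pos: [0.5588, -0.0519, 0.2131]
opening: 0.0553
t 14.85 pos [ 0.5588 -0.0519  0.2131] rpy [180.    0.  113.5] F [ 0.1  1.  -1. ] op 0.0553 -> tool mm [174.2 137.1 113.1] turn 0.009
```

```bash
python3 -m inch '[[[44,34,0,0.009],[44,34,0,0],[43,34,0,0],[43,35,0,0],[0,0,50,0],[0,0,53,0],[0,0,0,0],[0,0,0,0]]]' |egrep 'time|pos|open';python3 - <<'E'
from h import *
go(T['red'],.0,113)
for n in("top","scene"):
    c=read_camera(n); cv2.imwrite(f"pics/{n}5.png",c["img"])
    for k in("red_stone","key_yellow_top","key_white_top"):
        for d in place_of(n,k)[:1]: print(n,k,d,atz(c,d["at"],Z[k]))
    p=observe()["tool_pos"]; print(proj(c,p),proj(c,p+[0,0,.028]),proj(c,[*T["red"],0]),proj(c,[*T["red"],.05]))
c=read_camera("scene"); q=proj(c,observe()["tool_pos"]).astype(int); print(q)
r0,c0=max(q[0]-40,0),max(q[1]-50,0); big=cv2.resize(c["img"][r0:r0+75,c0:c0+100],None,fx=8,fy=8,interpolation=cv2.INTER_CUBIC)
def px(p): q=proj(c,p); return (int((q[1]-c0+.5)*8),int((q[0]-r0+.5)*8))
p=observe()["tool_pos"]; cv2.circle(big,px(p),3,(255,0,255),-1); cv2.circle(big,px(p+[0,0,.028]),3,(255,255,0),-1)
a=np.radians(23)
for z,col in((0,(0,0,255)),(.05,(0,255,0))):
    cv2.polylines(big,[np.array([px([T["red"][0]+.0113*np.cos(a+t),T["red"][1]+.0113*np.sin(a+t),z]) for t in np.pi/4+np.pi/2*np.arange(5)])],False,col,1)
cv2.imwrite("pics/p5.png",big)
E
```

```text
time: 15.85
tool_pos: [0.6175, 0.162, 0.1114]
opening: 0.0553
t 15.85 pos [0.6175 0.162  0.1114] rpy [179.9   0.  113. ] F [-0.  -1.5  0.3] op 0.0553 -> tool mm [  1.5  -2.3 111.4] turn 0.0
top key_yellow_top {'at': [234.6, 320.8], 'conf': 0.67} [ 0.56625836 -0.04838098  0.058     ]
top key_white_top {'at': [240.5, 338.7], 'conf': 0.4} [ 0.55379812 -0.0861557   0.058     ]
[206.75588993 215.8669487 ] [204.7323849  212.66584214] [214.92850041 226.68667629] [212.07609558 222.06507064]
scene red_stone {'at': [295.1, 252.1], 'conf': 0.62} [0.61712804 0.1700954  0.        ]
scene key_white_top {'at': [225.7, 326.7], 'conf': 0.44} [ 0.56323815 -0.09466833  0.058     ]
[264.55697368 249.57538063] [256.73824354 248.29970687] [293.46727808 254.63857661] [281.05959394 252.62632969]
[264 249]
```

View pics/p5.png

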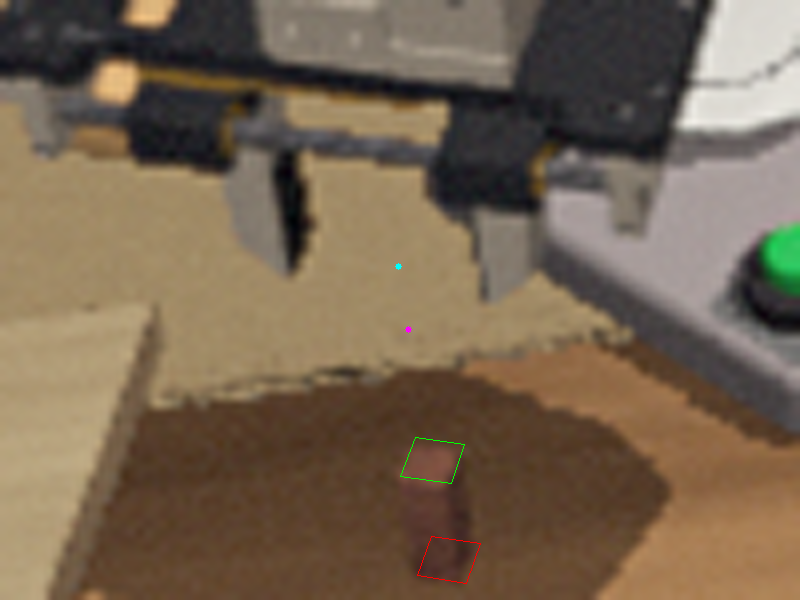

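The fingers straddle the red stone (top face at (432,460) in the crop, matching the projected outline within ~2 mm). Fingertips are about 20–28 mm above the reported TCP. Yellow and green keys are free. Descend to reported z≈-0.010.

```bash
python3 -m inch '[[[1.5,-2.3,30,0],[0,0,30,0],[0,0,25,0],[0,0,15,0],[0,0,0,0]]]' |egrep 'time|pos|force';python3 -m inch '[[[0,0,8,0],[0,0,6,0],[0,0,4,0],[0,0,0,0]]]' |egrep 'time|pos|force';python3 -c "
from h import *
go(T['red'],-.01,113)"
```

```text
time: 16.92
tool_pos: [0.6132, 0.1624, 0.009]
contact_force: [0.3, 0.3, 0.2]
time: 17.42
tool_pos: [0.6136, 0.1625, -0.0084]
contact_force: [0.1, 1.2, 0.6]
t 17.425 pos [ 0.6136  0.1625 -0.0084] rpy [-180.   -0.  113.] F [0.1 1.2 0.6] op 0.0551 -> tool mm [-0.6  1.3  1.6] turn -0.0
```

```bash
python3 -m inch '[[[0,0,0,0],[0,0,0,0],[0,0,0,0],[0,0,0,0],[0,0,0,0],[0,0,0,0]]]' 1 12; python3 -m inch '[[[0,0,-3,0],[0,0,-10,0],[0,0,-10,0],[0,0,0,0]]]'; python3 - <<'E'
from h import *
c=read_camera("scene"); p=observe()["tool_pos"]; q=proj(c,p).astype(int)
r0,c0=q[0]-38,q[1]-50; big=cv2.resize(c["img"][r0:r0+75,c0:c0+100],None,fx=8,fy=8,interpolation=cv2.INTER_CUBIC)
def px(p): q=proj(c,p); return (int((q[1]-c0+.5)*8),int((q[0]-r0+.5)*8))
for z,col in((p[2],(255,0,255)),(p[2]+.028,(255,255,0)),(0,(0,0,255))): cv2.circle(big,px([p[0],p[1],z]),3,col,-1)
a=np.radians(23)
for z,col in((.023,(0,0,255)),(.073,(0,255,0))):
    cv2.polylines(big,[np.array([px([p[0]+.0113*np.cos(a+t),p[1]+.0113*np.sin(a+t),z]) for t in np.pi/4+np.pi/2*np.arange(5)])],False,col,1)
cv2.imwrite("pics/p6.png",big)
E
```

```text
time: 18.18
tool_pos: [0.6139, 0.1626, -0.0081]
tool_rot: [3.141, 0.0, 1.972]
contact_force: [-0.3, 0.2, 0.3]
opening: 0.0161
time: 18.68
tool_pos: [0.6147, 0.1627, 0.0164]
tool_rot: [3.139, 0.001, 1.972]
contact_force: [-0.2, 1.2, -1.3]
opening: 0.0155
```

View pics/p6.png

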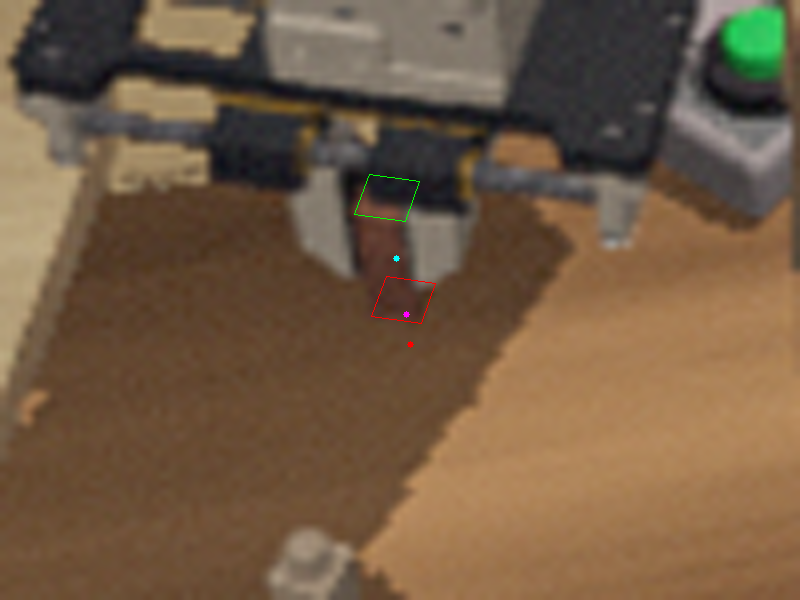

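Stone gripped (opening 16 mm) and lifted upright, and nothing else disturbed. Stone bottom ≈ reported z + 8 mm, so touchdown on the pan should come at about 0.050.

```bash
python3 -m inch '[[[0,0,-45,0],[0,0,-45,0],[0,0,-40,0],[0,0,0,0],[0,0,0,0]]]'|egrep 'time|pos|open';python3 -c "
from h import *
go(T['pan'],.085,113)"
```

```text
time: 19.35
tool_pos: [0.613, 0.1624, 0.1437]
opening: 0.0156
t 19.35 pos [0.613  0.1624 0.1437] rpy [-179.9   -0.   113. ] F [-0.6 -0.  -1.1] op 0.0156 -> tool mm [-199.5  -43.4   58.7] turn -0.0
```

```bash
python3 -m inch '[[[-30,-6.4,0,0],[-40,-9,0,0],[-45,-10,0,0],[-45,-10,0,0],[-39.5,-8,0,0],[0,0,20,0],[0,0,20,0],[0,0,19,0],[0,0,0,0],[0,0,0,0]]]'|egrep 'time|pos|open';python3 -c "
from h import *
go(T['pan'],.055,113)"
```

```text
time: 20.6
tool_pos: [0.6516, -0.038, 0.0855]
opening: 0.016
t 20.6 pos [ 0.6516 -0.038   0.0855] rpy [-180.   -0.  113.] F [-0.3  0.2 -0.1] op 0.016 -> tool mm [ 0.1 -0.8 30.5] turn -0.0
```

```bash
python3 -m inch '[[[0,-0.8,10,0],[0,0,8,0],[0,0,6,0],[0,0,4,0],[0,0,2,0],[0,0,0,0]]]'|egrep 'pos|force'; for i in 1 2 3 4; do python3 -m inch '[[[0,0,1,0],[0,0,0,0]]]'|egrep 'time|pos|force'; done
```

```text
tool_pos: [0.6509, -0.0384, 0.0558]
contact_force: [0.6, -0.5, -0.2]
time: 21.6
tool_pos: [0.651, -0.0384, 0.0549]
contact_force: [-0.4, 0.0, -0.4]
time: 21.85
tool_pos: [0.6509, -0.0384, 0.0538]
contact_force: [-0.4, 1.2, -1.3]
time: 22.1
tool_pos: [0.6509, -0.0384, 0.0527]
contact_force: [0.4, 0.6, -0.8]
time: 22.35
tool_pos: [0.6509, -0.0384, 0.0517]
contact_force: [0.1, 0.0, -0.8]
```

```bash
for i in 1 2 3 4 5 6; do python3 -m inch '[[[0,0,0.5,0],[0,0,0,0]]]'|egrep 'time|pos|force'; done
```

```text
time: 22.6
tool_pos: [0.6509, -0.0384, 0.0513]
contact_force: [-0.5, 0.1, 0.1]
time: 22.85
tool_pos: [0.6509, -0.0384, 0.0508]
contact_force: [-0.3, 0.6, 0.8]
time: 23.1
tool_pos: [0.6509, -0.0384, 0.0503]
contact_force: [0.3, -0.1, -1.2]
time: 23.35
tool_pos: [0.651, -0.0384, 0.0499]
contact_force: [-0.5, -0.4, 0.5]
time: 23.6
tool_pos: [0.651, -0.0384, 0.0499]
contact_force: [-1.9, 0.3, 6.1]
time: 23.85
tool_pos: [0.651, -0.0384, 0.0499]
contact_force: [-4.2, 0.3, 8.3]
```

Touchdown at 0.0499 as predicted. Relieve the load and open.

```bash
python3 -m inch '[[[0,0,-0.8,0],[0,0,0,0]]]'|egrep 'pos|force'; python3 -m inch '[[[0,0,0,0],[0,0,0,0],[0,0,0,0],[0,0,0,0]]]' -0.1; python3 -m inch '[[[0,0,-10,0],[0,0,-30,0],[0,0,-45,0],[0,0,-45,0],[0,0,0,0],[0,0,0,0]]]' ; python3 -c "
from h import *
go(T['blue'],.18,135)
c=read_camera('scene'); big=cv2.resize(c['img'][195:270,245:345],None,fx=6,fy=6,interpolation=cv2.INTER_CUBIC); cv2.imwrite('pics/p7.png',big)"
```

```text
tool_pos: [0.651, -0.0384, 0.0499]
contact_force: [-1.9, -0.2, 5.3]
time: 24.6
tool_pos: [0.6509, -0.0384, 0.0494]
tool_rot: [-3.142, -0.0, 1.972]
contact_force: [0.1, -0.6, 0.3]
opening: 0.0491
time: 25.35
tool_pos: [0.6506, -0.0383, 0.1795]
tool_rot: [-3.141, -0.0, 1.972]
contact_force: [-0.9, -0.2, -0.9]
opening: 0.0503
t 25.35 pos [ 0.6506 -0.0383  0.1795] rpy [-180.   -0.  113.] F [-0.9 -0.2 -0.9] op 0.0503 -> tool mm [ 60.7 -69.3  -0.5] turn -0.384
```

View pics/p7.png

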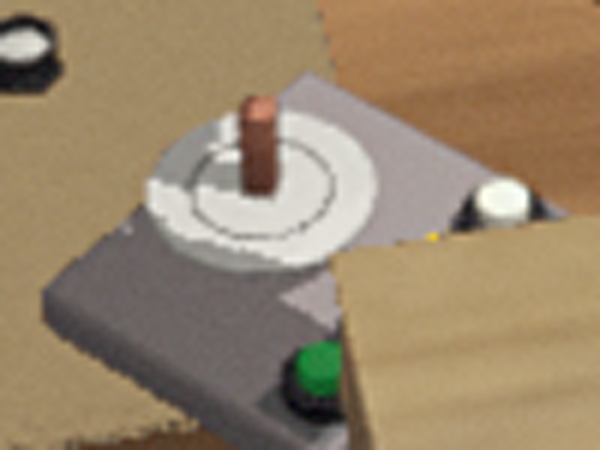

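The stone stands upright within the marked circle at crop (260,190), and all visible keys are up. Close the gripper, turn to the keys' yaw, and press blue.

```bash
python3 -m inch '[[[30,-34,0,0],[31,-35,0,0],[0,0,0,-0.1],[0,0,0,-0.1],[0,0,0,-0.1],[0,0,0,-0.084],[0,0,0,0],[0,0,0,0]]]' 1 12;python3 -c "
from h import *
go(T['blue'],.045,135)"
```

```text
time: 26.4
tool_pos: [0.5632, -0.0092, 0.1789]
tool_rot: [-3.141, -0.001, 2.354]
contact_force: [0.2, -0.5, -1.7]
opening: 0.0007
t 26.4 pos [ 0.5632 -0.0092  0.1789] rpy [-1.800e+02 -1.000e-01  1.349e+02] F [ 0.2 -0.5 -1.7] op 0.0007 -> tool mm [ -0.3  -0.3 133.9] turn -0.002
```

```bash
python3 -m inch '[[[0,0,40,0],[0,0,40,0],[0,0,30,0],[0,0,24,0],[0,0,0,0],[0,0,0,0]]]'|egrep 'pos|force'; python3 -m inch '[[[0,0,6,0],[0,0,6,0],[0,0,4,0],[0,0,3,0],[0,0,1,0],[0,0,0,0],[0,0,0,0]]]' | egrep 'time|pos|force'; python3 -m inch '[[[0,0,0.6,0],[0,0,0.6,0],[0,0,0,0],[0,0,0,0]]]'| egrep 'time|pos|force'
```

```text
tool_pos: [0.5642, -0.0093, 0.0465]
contact_force: [0.2, -0.3, 0.1]
time: 28.02
tool_pos: [0.5636, -0.0092, 0.0258]
contact_force: [-1.4, 0.4, 2.7]
time: 28.52
tool_pos: [0.5636, -0.0092, 0.0244]
contact_force: [-2.0, 0.5, 4.2]
```

```bash
python3 -m inch '[[[0,0,0.7,0],[0,0,0.6,0],[0,0,0,0],[0,0,0,0],[0,0,0,0]]]'| egrep 'time|pos|force'
```

```text
time: 29.15
tool_pos: [0.5636, -0.0091, 0.024]
contact_force: [-4.8, 0.5, 11.0]
```

Bottomed (11 N on the stop). Release, retreat and check.

```bash
python3 -m inch '[[[0,0,-8,0],[0,0,-40,0],[0,0,-50,0],[0,0,-50,0],[0,0,-50,0],[20,0,-40,0],[50,0,0,0],[50,0,0,0],[50,0,0,0],[0,0,0,0]]]'|egrep 'time|pos'; python3 -m inch '[[[0,0,0,0],[0,0,0,0]]]' >/dev/null; python3 - <<'E'
from h import *
go(T['pan'],.2)
c=read_camera('scene'); d=read_camera('top')
for n,cc in(("scene",c),("top",d)):
  for k in("red_stone","key_green_top","key_blue_top","key_yellow_top","key_white_top","green_stone","cream_stone","wax_tin"):
    for q in place_of(n,k)[:1]: print(n,k,round(q["conf"],2),np.round(atz(cc,q["at"],.058 if k=="red_stone" else Z[k]),3))
a=cv2.resize(c['img'][195:270,245:345],(400,300),interpolation=cv2.INTER_CUBIC); b=cv2.resize(d['img'][155:260,250:390],(400,300),interpolation=cv2.INTER_CUBIC)
cv2.imwrite('pics/p8.png',np.hstack([a,b]))
E
```

```text
time: 30.4
tool_pos: [0.4418, 0.1129, 0.2616]
t 30.65 pos [0.4443 0.1103 0.2609] rpy [-180.     0.   134.9] F [ 0.7  0.3 -0.7] op 0.0004 -> tool mm [-251.    41.4   60.9] turn 0
scene red_stone 0.58 [ 0.655 -0.039  0.058]
scene key_green_top 0.45 [0.566 0.035 0.058]
scene cream_stone 0.46 [0.569 0.269 0.   ]
top red_stone 0.43 [ 0.659 -0.033  0.058]
top key_green_top 0.58 [0.566 0.028 0.058]
top key_blue_top 0.43 [ 0.56  -0.002  0.058]
top key_yellow_top 0.67 [ 0.559 -0.054  0.058]
top key_white_top 0.58 [ 0.558 -0.091  0.058]
top green_stone 0.51 [ 0.617 -0.304  0.   ]
top cream_stone 0.66 [0.569 0.263 0.   ]
top wax_tin 0.79 [ 0.727 -0.362  0.   ]
```

View pics/p8.png

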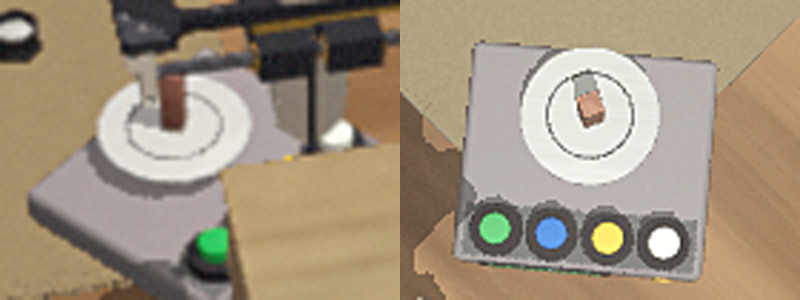

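The final picture shows the stone upright near the middle of the circle, all four keys up, and the robot clear.

```bash
python3 -c "
from cell import *
print(hand_in())"
```

```text
the job is handed in; nothing more can be done
None
```

The red stone is weighed as asked. With the pan empty I pressed green, then yellow. I then set the stone down upright on the pan, let go, and pressed blue last. The job was handed in about 31 s into the 70 s allowed.

- **Keys:** each key was pushed to its stop, where the force jumped to 11–18 N, then released. The last top picture shows all four keys up. I never moved to the white key.
- **Stone:** it touched the pan at the height I had predicted. The last picture shows it standing upright well inside the marked circle, a few millimetres from the centre.
- **Other things:** the networks put the cream and green stones within about 6 mm of their first fixes. The tin was seen only by the scene camera at the start and only by the top camera at the end. Those two fixes are 16 mm apart in x, but the arm never went near it. The gripper finished clear of everything, with no contact force.

**What disagreed:** the closed fingertips were about 28 mm short of the reported tool point. My first push on green therefore stopped in the air, and I stepped down by force until the key bottomed. The networks' key positions were also up to about 8 mm off my colour fit, so I went by the fit, which matched the picture.

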